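# Clamp a filter board in the bonding jig and hold the pressure plate down on it

### The arm

A 6-joint arm with a two-finger parallel gripper is mounted at the origin on the work surface. World frame = base frame: x ahead of the robot, y to its left, z up, the work surface at z = 0. Lengths are in m, angles in degrees, forces in N, time in s.
With the tool pointing down it reaches from about 0.35 to 0.875 m from the base axis. Payload 4.2 kg.
Tool frame: the origin (TCP) lies midway between the tips of the shut fingers; the grasp point (between the pads) lies 19 mm behind it; z points along the fingers, y is the line along which they close (so a half turn about z gives the same grasp; the last joint's range is limited). The gripper opens to 87 mm and grips with 3 to 60 N. Pads are 19 mm wide; open, the fingers measure 117 mm over their backs; the gripper's body (75 mm by 190 mm) begins 51 mm behind the grasp point.
Start: joints at [-58.35, 22.042, 0.453, 0, -68.411, -14.817], TCP at [0.181, -0.598, 0.223] pointing down, gripper open.
Joint ranges: [-179.83, 179.83], [-69.29, 118.12], [-61.27, 80.66], [-181.25, 117.63], [-171.15, -9.14], [-177.46, 177.46]. Speed limits (degrees/s): [159.86, 159.86, 180, 180, 180, 180].

### API

Orientations are given as a 3x3 rotation matrix whose columns are the frame's x, y, z axes.
In Python, from station import r, cams gives the robot as it stands.
- The arm moves only by the tool play_rows, never from a script. Its argument "commands" is text: rows parted by semicolons, each of 6 numbers parted by spaces: the shift along the world's x, y, z normalised to -1 to 1, where 1 is 30 mm, then the turn, a rotation vector about the world's x, y, z normalised to -1 to 1, where 1 is 0.15 rad. A call has 1 to 20 rows; each row shifts and turns the commanded pose from where the row before left it; what a row does not reach is not made up. A row lasts 1/10 s, in which the tool goes at most 50 mm and 8.59 degrees, less where a joint would pass 70% of its speed; a pose out of reach is approached as far as the arm can. A call with a number of a shift or a turn outside -1 to 1 is refused whole. A call with a gripper value outside its range is refused whole. "grip" is the finger opening in mm, from 0 to 87, set as the call begins (left out, the last holds). The fingers move at their own pace and stop on an object; the grip force is fixed at half the most. Time passes only in rows, so rows that do not move let the fingers close. It gives the time, the measured TCP pose, the force, the opening and the grip force at its end, in the units of the state.
- r.sense(): the state, without advancing time (a new reading comes with each control period).
- cams.capture(name): name is "side" or "top" or "wrist"; returns (picture, depth): 400x640x3 uint8, blue, green, red; 400x640 float32, m along the optical axis (not along the pixel's ray), 0 where there is no reading.
- cams.camera_info(name): a dict with "mtx" (3x3 intrinsics, pixels), "k1" (the pictures are not rectified: a ray, as slopes to the right and down, at radius r is drawn at 1 + k1 r^2 times it, then the intrinsics apply), "R" (3x3) and "t" (3): a world point X has camera coordinates R X + t. Camera axes: x right, y down, z forward; pixel columns grow to the right and rows downward; lengths in m; the calibration is good to about 2 mm. A picture is of the moment at which its call begins: read the wrist's pose just before it. camera_info takes no time and is no camera call; for the wrist camera it gives the pose at the moment of the call.
- r.finish_job(): hands the job in; it is judged then, once.
The state is a dict: "time_s": time; "joints": joint angles; "joint_velocities": joint speeds; "effort": joint torques, N m; "tcp_pos": TCP position; "ee_rot": TCP orientation; "wrist_force": force on the tool from outside, world axes, zero at the start; "moment": the same for the moment, N m; "gripper_width": opening from 0.0 (shut) to 1.0 (fully open); "gripper_force": force on a finger pad.
Only numpy, scipy, OpenCV 4.12 (cv2) and the standard library are available. Lean on these libraries where they do the work, as an engineer would, in place of code of your own. Each camera call takes 0.05 s, during which the arm holds its last target. There are 200 camera calls.

### The job

Two toothed strips have just been glued onto the foam board lying in the bonding jig. Push the jig's sprung hold-down bar down until its catch keeps it down by itself; after that take the pressure plate by its wooden handle, slide it, square with the board, over the pin sticking up through the board until it drops on and lies flat on the strips, then press the sprung handle fully down. Finish while still holding the handle fully down with the gripper (do not let go), with the bar still caught, the board in its place and the other things on the bench left where they are.

Things in the scene. Friction and masses are not known exactly. Their poses are not given: they have to be found in the camera images.
- jig: Bonding jig fixed to the bench (place and turn vary): aluminium base 200 x 225 x 12 mm. Origin: middle of its underside; x away from the robot and y to the left at zero turn, z up. The board lies on it between low dark stops (24 mm above bench). A dark post (18 mm square, 74 mm high) 68 mm to -x and 86 mm to +y of the origin, left of the bar, holds the catch's spring ball.
- pin_top (a point): Centre of the flat top of the jig's upright steel locating pin, 12 mm in diameter, top edge bevelled 2 mm; axes as the jig's. Top 52 mm above the bench, 15 mm above the board's upper face, 9 mm above the strips' tops; it stands in a 25 mm hole in the board, 22 mm to -y of the jig's origin, and is hidden once the plate is over it.
- hold_bar (a joint): Angle (rad) of the sprung aluminium hold-down bar over the board's left (+y) end. 0 = up, slanting up 0.42 rad towards the robot; grows as it is pushed down, to the end stop at 0.442. Pushed at the pad it takes 2 to 4 N, but about 10 N past the catch's spring ball at about 0.27; near 0.41 (bar almost level) the ball snaps out over it. Push on to the stop, then let go: it stays at about 0.42.
- bar_pad (a point): Middle of the top of the black press pad (36 mm along the bar, 38 across, 8 thick) at the bar's free end, nearest the robot, 181 mm from the hinge. Hinge axis along the jig's y, 80 mm to +x and 68 mm to +y of its origin, 54 mm above the bench. Pad top about 134 mm above the bench when up, 61 mm when caught, moving some 19 mm towards the robot on the way down.
- board: White foam board 110 x 180 x 25 mm lying loose in the jig (1 mm play), with two grey toothed plastic strips 14 mm wide, 130 long (along y) and 6 high on top, 38 mm either side of its middle. Origin at the middle of its underside, axes as the jig's. Underside 12 mm, top 37 mm, strips' tops 43 mm above the bench.
- plate: Pressure plate, loose on the bench: grey plastic, 100 (x) x 120 (y) x 16 mm, with a wooden handle on two sprung posts; 0.3 to 0.45 kg in all. Origin: middle of the underside = mouth of a blind round bore, 15 mm wide, 12 mm deep, for the pin (1.5 mm play all round); z up. Seated, it lies flat on both strips, origin 9 mm below the pin's top, its x along the jig's x (either way round).
- grip (a point): Centre of the plate's wooden handle: a bar 34 mm (plate's x) x 92 mm (plate's y) x 26 mm high, above the plate's middle, gripped from above across the 34 mm. Unpressed, the centre is 49 mm above the plate's underside, the handle's top 62 mm; 20 mm of free air between handle and plate.
- handle (a joint): How far (m) the handle is pushed down towards the plate: 0 = up, 0.008 = fully down on its stop. The springs take 3 N to start and 11 N at the full 8 mm, and hold it up when the plate is lifted by the handle.
- glue_gun: Bystander: white hot-melt gun lying flat, about 270 x 150 x 40 mm, left of the jig.
- board_stack: Bystander: three plain white boards stacked, 112 x 182 x 75 mm, at the left.
- spare_board: Bystander: a finished board with strips, 110 x 180 x 31 mm, lying on the bench beyond the plate.
- tape_roll: Bystander: yellow roll of foam tape, 100 mm across, 45 mm high, beyond the jig.
- scraper: Bystander: spatula about 190 mm long lying along the right-hand side of the jig.
- cleaner: Bystander: white bottle 60 mm across, 150 mm high, at the right.
- stick_box: Bystander: open carton of glue sticks, 130 x 170 x 50 mm, at the right.
Mind the look-alikes: they are no part of the job. Leave any purple look-alike of the board alone.

How it is judged (in metres and radians):
On the way, in this order (a step that is already met when the one before it is completed fails the run):
1. the hold-down bar is down and its catch keeps it there with nothing touching it (value of joint hold_bar above 0.4 rad and contact force between each of the arm, the fingers and hold_bar below 0.3 N), for 0.2 s.
2. the plate has dropped over the pin onto the strips (horizontal distance between plate and pin_top below 0.004 m and z of plate in the frame of pin_top below -0.0065 m and angle between plate's own z axis and vertical below 0.06 rad).
At the end, for the whole second after the job is handed in: Bar still caught (over 0.40 rad); plate on the pin (within 4 mm of its axis, at least 6.5 mm below its top, level to 0.06, square to 0.14 rad); fingers holding the handle at least 6.2 mm down (over 4 N; over 6 N on the board); board within 8 mm of its place; all at rest (all of step 2 and value of joint hold_bar above 0.4 rad and angle between the x axis of plate and the x axis of jig, either way round below 0.14 rad and value of joint handle above 0.0062 m and contact force between the fingers and plate above 4 N and contact force between plate and board above 6 N and horizontal distance between board and jig below 0.008 m and height (world z) of board below 0.016 m and linear speed of plate below 0.02 m/s); the arm keeps its last pose, push and grip.
It fails at once if one of the other things on the bench moved more than 30 mm (distance of any of glue_gun, board_stack, spare_board, tape_roll, scraper, cleaner, stick_box from where it was at the start of the episode above 0.03 m).
It also fails if it takes over 58 s, if anything falls off the work surface, if the arm or the gripper's body presses on something with over 40 N, if the wrist force passes 120 N, or if a joint passes its speed limit or range.

## Working session

There is one attempt and no reset: what is moved stays moved. The work goes in short steps, Python scripts to look and compute and a tool call to move; the robot and the scene stay as the last step left them, time stands still between calls to the robot, and variables do not carry over. Pictures are saved under pics/ and viewed, at most 10 in all, crops included, and the job is handed in when it is done.

Besides the shell and the picture viewer there is one more tool, called by a JSON object that holds its "fn" and its "kwargs". play_rows: Moves the arm, as the interface text tells. Scaled input: -1 to 1 covers 30 mm each way for a shift and 0.15 rad each way for a turn. Its arguments: {"type":"object","properties":{"commands":{"type":"string"},"grip":{"type":"number"}},"required":["commands"]}

```bash
mkdir -p pics
cat > h.py <<'E'
import numpy as np, cv2, pickle
from station import r, cams
def cap(n,tag):
    info=cams.camera_info(n); im,d=cams.capture(n)
    pickle.dump((info,im,d),open(f'pics/{tag}.pkl','wb')); cv2.imwrite(f'pics/{tag}.png',im); return info,im,d
def load(tag): return pickle.load(open(f'pics/{tag}.pkl','rb'))
def ray(info,u,v):
    m=np.array(info['mtx'],float); x=(u-m[0,2])/m[0,0]; y=(v-m[1,2])/m[1,1]
    a,b=x,y
    for _ in range(20):
        k=1+info['k1']*(a*a+b*b); a,b=x/k,y/k
    return np.array([a,b,1.])
def atz(info,u,v,z):
    R=np.array(info['R']);t=np.array(info['t']).ravel()
    c=-R.T@t; d=R.T@ray(info,u,v); return c+d*(z-c[2])/d[2]
def dep(info,d,u,v):
    R=np.array(info['R']);t=np.array(info['t']).ravel()
    p=d[int(v)-1:int(v)+2,int(u)-1:int(u)+2]; p=np.median(p[p>0]); return R.T@(ray(info,u,v)*p-t)
def cloud(info,d):
    m=np.array(info['mtx'],float);R=np.array(info['R']);t=np.array(info['t']).ravel()
    V,U=np.mgrid[:400,:640]; x=(U-m[0,2])/m[0,0]; y=(V-m[1,2])/m[1,1]; a,b=x,y
    for _ in range(20):
        k=1+info['k1']*(a*a+b*b); a,b=x/k,y/k
    P=np.stack([a*d,b*d,d],-1); W=(P-t)@R; W[d==0]=np.nan; return W
E
python3 - <<'E'
from h import *
for n in('top','side'):
    i,im,d=cap(n,n); print(n,i)
    
a=cv2.imread('pics/top.png')
s=r.sense(); print(s)
E
```

```text
top {'mtx': array([[395.5711274 ,   0.        , 324.26992145],
       [  0.        , 395.5711274 , 202.52910194],
       [  0.        ,   0.        ,   1.        ]]), 'k1': -0.013221491295389803, 'R': array([[ 0.02428349, -0.99969121, -0.00527249],
       [-0.99392595, -0.0235765 , -0.10749585],
       [ 0.10733834,  0.00785084, -0.99419155]]), 't': array([-0.06935112,  0.54286004,  1.5193409 ])}
side {'mtx': array([[479.05961552,   0.        , 307.96851863],
       [  0.        , 479.05961552, 202.23158974],
       [  0.        ,   0.        ,   1.        ]]), 'k1': -0.05874476897346477, 'R': array([[-0.96900009, -0.24670233,  0.01329603],
       [-0.18319077,  0.68134502, -0.70866783],
       [ 0.16577083, -0.6891349 , -0.70541698]]), 't': array([0.52306492, 0.24512553, 1.58802659])}
{'time_s': 0.1, 'joints': array([-5.83483840e+01,  2.20840400e+01,  3.88804332e-01, -2.28006301e-02,
       -6.84110801e+01, -1.48162355e+01]), 'joint_velocities': array([-0.08533777, -0.18717534,  0.1829868 , -0.00053859, -0.01304779,
       -0.08559832]), 'effort': array([-2.30149763e-04, -3.91690421e+01,  1.87935269e+01,  4.23189327e+00,
        1.34459976e-02, -7.10994595e-05]), 'tcp_pos': array([ 0.18086585, -0.59770878,  0.22160807]), 'ee_rot': array([[-9.57183294e-01, -2.89481792e-01, -6.58706642e-04],
       [-2.89482518e-01,  9.57181658e-01,  1.77370354e-03],
       [ 1.17047036e-04,  1.88844346e-03, -9.99998210e-01]]), 'wrist_force': array([0.64382385, 0.15401135, 0.09101932]), 'moment': array([ 0.0027633 , -0.05900078,  0.01020393]), 'gripper_force': 0.0, 'gripper_width': 1.0017565357467966}
```

View pics/top.png

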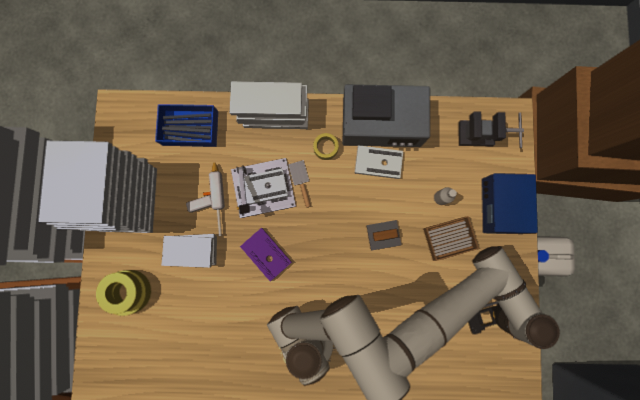

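View pics/side.png

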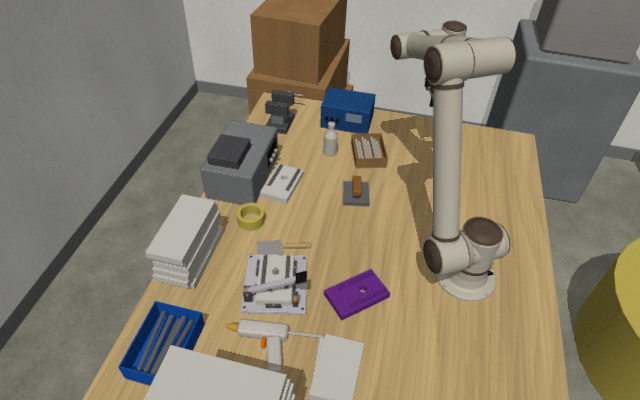

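The top view shows the jig around (266,187), with the pin near (268,185). The plate, with its wooden handle, is at about (384,235), and the purple decoy is at (266,254). Next I'll enlarge the jig and the plate.

Run:
```python
from h import *
i,im,d=load('top'); j,im2,d2=load('side')
a=cv2.resize(im[150:225,225:315],None,fx=6,fy=6,interpolation=cv2.INTER_CUBIC) #540x450
b=cv2.resize(im[215:255,360:410],None,fx=5,fy=5,interpolation=cv2.INTER_CUBIC)
c=cv2.resize(im2[170:210,335:380],None,fx=5,fy=5,interpolation=cv2.INTER_CUBIC)
o=np.zeros((450,790,3),np.uint8); o[:,:540]=a; o[:200,540:790]=b; o[210:410,540:765]=c
cv2.imwrite('pics/c1.png',o)
cv2.imwrite('pics/c2.png',cv2.resize(im2[245:320,235:320],None,fx=7,fy=7,interpolation=cv2.INTER_CUBIC))
W=cloud(i,d)
# plate segmentation by height
for (u0,u1,v0,v1,z0,z1) in [(360,410,215,255,.045,.075),(360,410,215,255,.01,.03),(225,300,150,225,.004,.02),(225,300,150,225,.03,.055)]:
    w=W[v0:v1,u0:u1].reshape(-1,3); w=w[(w[:,2]>z0)&(w[:,2]<z1)]
    if len(w)>5:
        rc=cv2.minAreaRect((w[:,:2]*1000).astype(np.float32)); print(len(w),w.mean(0),rc,np.median(w[:,2]))
```

```text
217 [ 0.42430288 -0.29024655  0.06149244] ((424.4394836425781, -290.9399108886719), (33.65028762817383, 91.72976684570312), 10.748356819152832) 0.06183706708347257
558 [ 0.42399069 -0.28928262  0.01652684] ((424.9397888183594, -303.6289978027344), (137.06752014160156, 145.29129028320312), 11.900705337524414) 0.01626468042474067
1595 [0.60408401 0.1803882  0.01065739] ((605.16845703125, 194.5795440673828), (299.46112060546875, 299.0452880859375), 1.3780113458633423) 0.010642531150626964
1143 [0.60398773 0.17925369 0.03842391] ((612.4256591796875, 188.86846923828125), (143.76304626464844, 188.51124572753906), 6.692033767700195) 0.03819969987130929
```

View pics/c1.png

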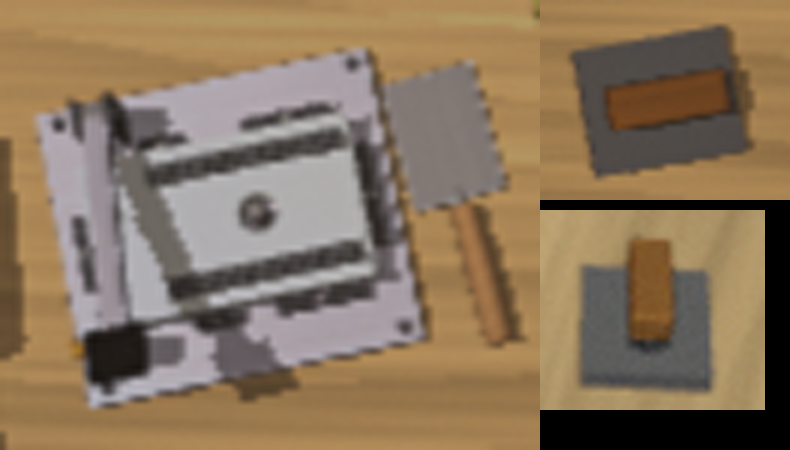

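View pics/c2.png

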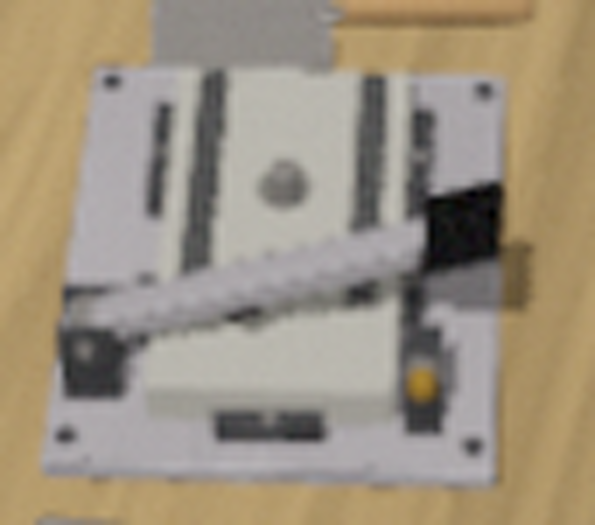

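In the enlarged top view the jig's corners are at (38,115), (368,48), (425,338) and (95,408). The pin is at (258,211) and the pad at (118,352). The side crop shows the pin at (284,183) and the raised pad at (463,223). Next come the positions.

Run:
```python
from h import *
i,im,d=load('top'); j,im2,d2=load('side')
f=lambda x,y:(225+(x+.5)/6-.5,150+(y+.5)/6-.5)
g=lambda x,y:(235+(x+.5)/7-.5,245+(y+.5)/7-.5)
C=np.array([atz(i,*f(*p),.012) for p in [(38,115),(368,48),(425,338),(95,408)]])
C2=np.array([atz(j,*g(*p),.012) for p in [(95,66),(505,75),(495,485),(42,472)]])
for c in (C,C2):
    e=np.roll(c,-1,0)-c; print(c[:,:2].round(4).tolist(),c.mean(0).round(4),np.linalg.norm(e,axis=1).round(4),np.degrees(np.arctan2(e[:,1],e[:,0])).round(2))
print('pin',atz(i,*f(258,211),.052),atz(j,*g(284,183),.052))
print('pad',atz(i,*f(118,352),.134),atz(j,*g(463,223),.134), dep(i,d,*f(118,352)))
W=cloud(i,d)
m=(W[...,2]>.004)&(W[...,2]<.02); m[:, :225]=0;m[:,300:]=0;m[:150]=0;m[225:]=0
m=m.astype(np.uint8); n,l,s,_=cv2.connectedComponentsWithStats(m); k=1+s[1:,4].argmax(); w=W[l==k]
print(cv2.minAreaRect((w[:,:2]*1000).astype(np.float32)))
w=W[150:225,225:300].reshape(-1,3)
for lo,hi in((.04,.056),(.115,.15)):
    q=w[(w[:,2]>lo)&(w[:,2]<hi)]; print(lo,len(q),q.mean(0), cv2.minAreaRect((q[:,:2]*1000).astype(np.float32)))
# plate from side
W2=cloud(j,d2)[170:210,335:380].reshape(-1,3)
for lo,hi in((.055,.075),(.012,.022)):
    q=W2[(W2[:,2]>lo)&(W2[:,2]<hi)]; print('side plate',len(q),cv2.minAreaRect((q[:,:2]*1000).astype(np.float32)),np.median(q[:,2]))
P=[(573,52),(727,27),(750,150),(597,176)]
h=lambda x,y:(360+(x-540+.5)/5-.5,215+(y+.5)/5-.5)
c=np.array([atz(i,*h(*p),.016) for p in P]); e=np.roll(c,-1,0)-c
print(c.mean(0),np.linalg.norm(e,axis=1),np.degrees(np.arctan2(e[:,1],e[:,0])))
```

```text
[[0.6733, 0.3207], [0.7238, 0.102], [0.53, 0.0576], [0.4786, 0.2734]] [0.6014 0.1884 0.012 ] [0.2245 0.1988 0.2218 0.2004] [ -77.   -167.1   103.41   13.67]
[[0.7231, 0.1055], [0.5292, 0.0595], [0.4764, 0.2829], [0.6701, 0.3276]] [0.5997 0.1939 0.012 ] [0.1993 0.2296 0.1988 0.2283] [-166.65  103.29   12.99  -76.6 ]
pin [0.60602669 0.16503312 0.052     ] [0.60350918 0.1778227  0.052     ]
pad [0.50513403 0.2341776  0.134     ] [0.50347268 0.23680501 0.134     ] [0.50507102 0.23402741 0.13471189]
((601.3392333984375, 185.16932678222656), (222.59014892578125, 251.75640869140625), 9.850859642028809)
0.04 368 [0.60651163 0.17610055 0.04305187] ((617.3634643554688, 189.65850830078125), (143.44346618652344, 179.76199340820312), 11.098957061767578)
0.115 130 [0.51272157 0.23621855 0.13180213] ((522.098876953125, 237.62353515625), (69.67022705078125, 38.02042007446289), 8.111303329467773)
side plate 152 ((424.9897155761719, -285.2847595214844), (33.75254440307617, 97.3566665649414), 12.276603698730469) 0.061013130418462014
side plate 366 ((423.619140625, -286.3589172363281), (97.35721588134766, 126.97124481201172), 11.129034042358398) 0.015862419877245904
[ 0.4243545  -0.29267673  0.016     ] [0.12272368 0.09742671 0.12129116 0.09821293] [ -79.43223126 -169.10708693  100.93040481   11.72751368]
```

The jig is turned about 13° with its origin near (0.600, 0.189). That puts the pin at about (0.606, 0.166) and the pad at about (0.505, 0.235, 0.134). The plate is at about (0.4245, -0.290), turned about 11.2°. I'll move over the plate first and look with the wrist camera on the way.

{"fn": "play_rows", "kwargs": {"commands": "0.7 0.9 0.3 0 0 0;0.7 0.9 0.3 0 0 0;0.7 0.9 0.3 0 0 0;0.7 0.9 0.3 0 0 0;0.7 0.9 0.3 0 0 0;0.7 0.9 0.3 0 0 0;0.7 0.9 0.3 0 0 0;0.7 0.9 0.3 0 0 0;0.7 0.9 0.3 0 0 0;0.7 0.9 0.3 0 0 0;0.7 0.9 0 0 0 0;0 0 0 0 0 0;0 0 0 0 0 0", "grip": 0}}

```text
time_s: 1.4
tcp_pos: [0.4121, -0.3005, 0.3121]
ee_rot: [[-0.957, -0.291, -0.001], [-0.291, 0.957, 0.0], [0.001, 0.001, -1.0]]
wrist_force: [0.5, -1.8, -0.1]
gripper_width: 0.014
gripper_force: 0.0
```

Run:
```python
from h import *
cap('wrist','w1'); i,im,d=load('w1'); W=cloud(i,d)
print(-np.array(i['R']).T@i['t'])
q=W.reshape(-1,3)
for lo,hi in((.055,.07),(.012,.022)):
    m=((W[...,2]>lo)&(W[...,2]<hi)&(abs(W[...,0]-.4245)<.1)&(abs(W[...,1]+.29)<.1)).astype(np.uint8)
    n,l,s,_=cv2.connectedComponentsWithStats(m); k=1+s[1:,4].argmax(); w=W[l==k]
    print(len(w),cv2.minAreaRect((w[:,:2]*1000).astype(np.float32)),w.mean(0))
print(r.sense()['tcp_pos'])
```

```text
[ 0.33908183 -0.32281633  0.47448678]
2166 ((422.3514709472656, -290.8619384765625), (34.35820388793945, 92.12194061279297), 11.001059532165527) [ 0.42122668 -0.29146723  0.06149116]
4668 ((422.55633544921875, -290.9888916015625), (100.90129852294922, 120.1955337524414), 11.139123916625977) [ 0.41682711 -0.29254817  0.0160026 ]
[ 0.41175376 -0.30104699  0.31213929]
```

The wrist camera puts the plate at (0.4225, -0.291), turned 11.1°, and its sizes match the given ones. Now I'll move over the jig.

{"fn": "play_rows", "kwargs": {"commands": "0.3 0.9 0 0 0 0;0.3 0.9 0 0 0 0;0.3 0.9 0 0 0 0;0.3 0.9 0 0 0 0;0.3 0.9 0 0 0 0;0.3 0.9 0 0 0 0;0.3 0.9 0 0 0 0;0.3 0.9 0 0 0 0;0.3 0.9 0 0 0 0;0.3 0.9 0 0 0 0;0.3 0.9 0 0 0 0;0.3 0.9 0 0 0 0;0.3 0.9 0 0 0 0;0.3 0.9 0 0 0 0;0.3 0.9 0 0 0 0;0.3 0.9 0 0 0 0;0.3 0.9 0 0 0 0;0.3 0.9 0 0 0 0;0 0 0 0 0 0;0 0 0 0 0 0"}}

```text
time_s: 3.45
tcp_pos: [0.5741, 0.184, 0.3117]
ee_rot: [[-0.957, -0.289, -0.002], [-0.289, 0.957, -0.001], [0.002, -0.001, -1.0]]
wrist_force: [0.5, -0.4, 0.4]
gripper_width: 0.003
gripper_force: 0.0
```

Run:
```python
from h import *
cap('wrist','w2'); i,im,d=load('w2'); W=cloud(i,d)
print(i['R'],-np.array(i['R']).T@i['t'])
m=((W[...,2]>.033)&(W[...,2]<.056)&(abs(W[...,0]-.6)<.1)&(abs(W[...,1]-.18)<.13))
m2=(W[...,2]>.115)&(W[...,2]<.15)&(W[...,0]<.54)
w=W[m2]; print(len(w),w.mean(0) if len(w) else 0, cv2.minAreaRect((w[:,:2]*1000).astype(np.float32)))
print(r.sense()['tcp_pos'])
```

```text
[[-0.28857153  0.95745728 -0.00142688]
 [ 0.92058538  0.27786755  0.27443064]
 [ 0.2631521   0.0778793  -0.96160584]] [0.50111351 0.16209533 0.47414542]
1826 [0.50787952 0.23654083 0.13247841] ((513.7487182617188, 238.72183227539062), (55.58903884887695, 38.60300064086914), 13.055681228637695)
[0.57400708 0.18358642 0.31214557]
```

View pics/w2.png

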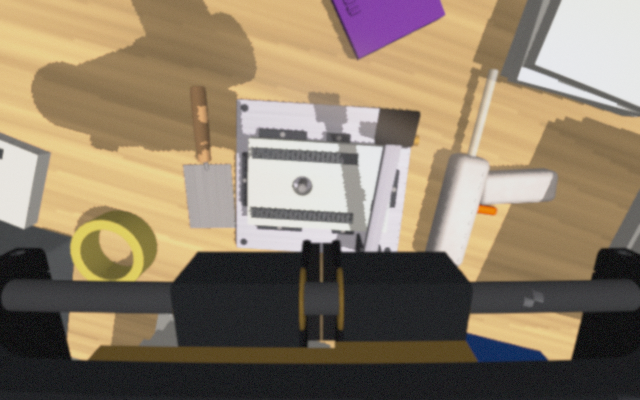

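The wrist view shows the pin at about (302,185), the pad at about (398,127), and strips at about (303,155) and (302,213). I'll refine the pin and the turn.

Run:
```python
from h import *
i,im,d=load('w2'); W=cloud(i,d)
print('pin ray',atz(i,302,185,.052))
S=W[165:206,282:323].reshape(-1,3); p=S[(S[:,2]>.0465)&(S[:,2]<.06)]; print(len(p),p.mean(0),np.median(p,0),p.min(0),p.max(0))
h=S[(S[:,2]<.033)];print('hole',len(h),h.mean(0),h.min(0),h.max(0))
# strips & board top fit
for (u0,u1,v0,v1) in[(245,360,146,168),(245,355,204,232)]:
    S=W[v0:v1,u0:u1].reshape(-1,3); S=S[(S[:,2]>.0395)&(S[:,2]<.046)]
    print('strip',len(S),cv2.minAreaRect((S[:,:2]*1000).astype(np.float32)), np.median(S[:,2]))
print('edge',atz(i,245,107,.012),atz(i,244,242,.012))
o=cv2.resize(im[150:220,235:335],None,fx=7,fy=7,interpolation=cv2.INTER_CUBIC); cv2.imwrite('pics/c3.png',o)
```

```text
pin ray [0.600913   0.16762353 0.052     ]
76 [0.60471604 0.16706457 0.05131772] [0.60466227 0.16699569 0.05137411] [0.59963827 0.16135172 0.04722253] [0.61053148 0.17286483 0.05427761]
hole 191 [0.60813928 0.16717474 0.01803764] [0.59826703 0.15468335 0.01055033] [0.61803071 0.17954431 0.03294083]
strip 892 ((568.196533203125, 158.7691650390625), (24.385231018066406, 133.74954223632812), 18.365192413330078) 0.042236293504551825
strip 758 ((643.8212890625, 179.18170166015625), (19.307714462280273, 127.42529296875), 13.279019355773926) 0.04219698655911395
edge [0.53464316 0.07215083 0.012     ] [0.71155351 0.11325649 0.012     ]
```

View pics/c3.png

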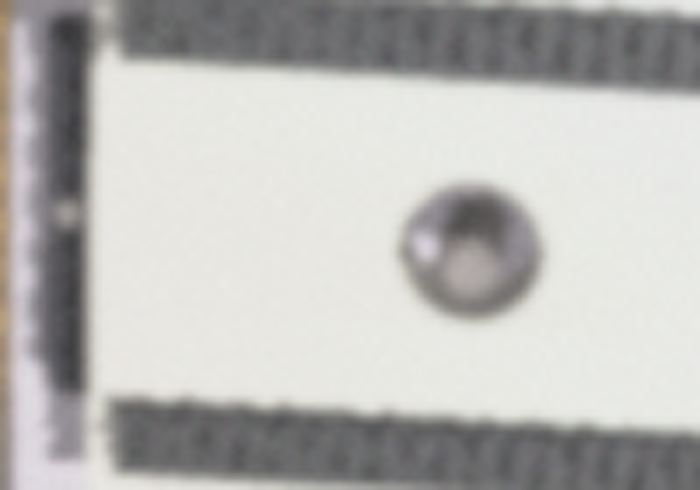

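The depth fit gives the pin at (0.6047, 0.1670), and the jig turn is 13.1°. The pad's computed centre when up is (0.505, 0.236), which agrees with the measurement. I'll go down to the pad and push it.

{"fn": "play_rows", "kwargs": {"commands": "-0.4 0.3 -0.9 0 0 0;-0.4 0.3 -0.9 0 0 0;-0.4 0.3 -0.9 0 0 0;-0.4 0.3 -0.9 0 0 0;-0.4 0.3 -0.9 0 0 0;-0.4 0.2 -0.9 0 0 0;0 0 0 0 0 0;0 0 0 0 0 0"}}

```text
time_s: 4.3
tcp_pos: [0.5028, 0.235, 0.1516]
ee_rot: [[-0.957, -0.289, 0.001], [-0.289, 0.957, -0.0], [-0.001, -0.001, -1.0]]
wrist_force: [0.3, -0.4, 0.1]
gripper_width: 0.005
gripper_force: 0.0
```

{"fn": "play_rows", "kwargs": {"commands": "0 0 -0.25 0 0 0;0 0 -0.25 0 0 0;-0.05 -0.01 -0.2 0 0 0;-0.05 -0.01 -0.2 0 0 0;-0.05 -0.01 -0.2 0 0 0;-0.05 -0.01 -0.2 0 0 0;-0.05 -0.01 -0.2 0 0 0;-0.05 -0.01 -0.2 0 0 0;-0.05 -0.01 -0.2 0 0 0;-0.05 -0.01 -0.2 0 0 0;-0.05 -0.01 -0.2 0 0 0;-0.04 -0.01 -0.2 0 0 0;-0.03 -0.01 -0.2 0 0 0;-0.02 -0.01 -0.2 0 0 0;-0.02 0 -0.2 0 0 0"}}

```text
time_s: 5.8
tcp_pos: [0.4857, 0.2328, 0.0572]
ee_rot: [[-0.957, -0.29, 0.001], [-0.29, 0.957, 0.001], [-0.001, 0.001, -1.0]]
wrist_force: [-0.9, -1.0, 18.3]
gripper_width: 0.007
gripper_force: 10.9
```

{"fn": "play_rows", "kwargs": {"commands": "0 0 -0.07 0 0 0;0 0 0 0 0 0;0 0 0 0 0 0"}}

```text
time_s: 6.1
tcp_pos: [0.4857, 0.2328, 0.0573]
ee_rot: [[-0.957, -0.291, 0.002], [-0.291, 0.957, 0.001], [-0.002, 0.0, -1.0]]
wrist_force: [-3.0, -0.9, 13.9]
gripper_width: 0.009
gripper_force: 7.5
```

{"fn": "play_rows", "kwargs": {"commands": "0 0 0.2 0 0 0;0 0 0.6 0 0 0;0 0 1 0 0 0;0 0 1 0 0 0;0.8 -0.2 1 0 0 0;0.8 -0.2 1 0 0 0;0.8 -0.4 0.6 0 0 0;0 0 0 0 0 0;0 0 0 0 0 0"}}

```text
time_s: 7.0
tcp_pos: [0.5561, 0.2078, 0.2156]
ee_rot: [[-0.958, -0.288, -0.004], [-0.288, 0.958, -0.001], [0.004, 0.0, -1.0]]
wrist_force: [-0.1, 1.0, 0.1]
gripper_width: 0.003
gripper_force: 0.0
```

Run:
```python
from h import *
cap('wrist','w3'); i,im,d=load('w3'); W=cloud(i,d)
S=W.reshape(-1,3)
c=np.array([.4861,.2319]); p=S[np.hypot(*(S[:,:2]-c).T)<.012]; print('pad z',len(p),np.median(p[:,2]) if len(p) else 0)
p=S[(np.hypot(*(S[:,:2]-[.6047,.167]).T)<.012)&(S[:,2]>.047)&(S[:,2]<.06)]; print('pin',len(p),p.mean(0),p.min(0),p.max(0))
print(r.sense()['tcp_pos'])
```

```text
pad z 617 0.0626301659190608
pin 120 [0.60403421 0.1683375  0.05127776] [0.59915494 0.16257946 0.04705316] [0.61046667 0.17397539 0.05347571]
[0.55558104 0.20785631 0.21529967]
```

The bar is caught: the pad's top reads 62.6 mm, against 134 mm when up. Now to the plate, turning the tool about 84° on the way.

{"fn": "play_rows", "kwargs": {"commands": "-0.23 -0.88 0.1 0 0 0.5;-0.23 -0.88 0.1 0 0 0.5;-0.23 -0.88 0.1 0 0 0.5;-0.23 -0.88 0.1 0 0 0.5;-0.23 -0.88 0 0 0 0.5;-0.23 -0.88 0 0 0 0.5;-0.23 -0.88 0 0 0 0.5;-0.23 -0.88 0 0 0 0.5;-0.23 -0.88 0 0 0 0.5;-0.23 -0.88 0 0 0 0.5;-0.23 -0.88 0 0 0 0.5;-0.23 -0.88 0 0 0 0.5;-0.23 -0.88 0 0 0 0.5;-0.23 -0.88 0 0 0 0.5;-0.23 -0.88 0 0 0 0.6;-0.23 -0.88 0 0 0 0.6;-0.23 -0.88 0 0 0 0.6;-0.23 -0.88 0 0 0 0.5;-0.24 -0.8 0 0 0 0;0 0 0 0 0 0", "grip": 70}}

```text
time_s: 9.05
tcp_pos: [0.424, -0.2915, 0.2276]
ee_rot: [[0.115, -0.993, -0.004], [-0.993, -0.115, 0.002], [-0.002, 0.004, -1.0]]
wrist_force: [-0.7, 0.2, -0.6]
gripper_width: 0.807
gripper_force: 0.0
```

```bash
cat > ang.py <<'E'
from h import *
s=r.sense(); R=s['ee_rot']; print(s['tcp_pos'].round(4), 'ytool',np.degrees(np.arctan2(R[1,1],R[0,1])).round(2),'tilt',R[:2,2].round(4),s['joints'].round(1),s['wrist_force'].round(2),s['gripper_width']*87)
E
python3 ang.py
```

```text
[ 0.424  -0.2915  0.2276] ytool -173.38 tilt [-0.0037  0.0016] [-16.4  11.2 -14.2  -0.  -64.9  23.1] [-0.65  0.22 -0.62] 70.22298249976379
```

{"fn": "play_rows", "kwargs": {"commands": "-0.05 0.02 -0.7 0 0 0.5;0 0 -0.9 0 0 0;0 0 -0.9 0 0 0;0 0 -0.9 0 0 0;0 0 -0.9 0 0 0;0 0 -0.7 0 0 0;0 0 -0.6 0 0 0;0 0 -0.4 0 0 0;0 0 -0.3 0 0 0;0 0 -0.1 0 0 0;0 0 0 0 0 0;0 0 0 0 0 0"}}

```text
time_s: 10.25
tcp_pos: [0.4248, -0.2905, 0.0381]
ee_rot: [[0.192, -0.981, 0.001], [-0.981, -0.192, -0.0], [0.001, -0.001, -1.0]]
wrist_force: [0.7, -0.6, -0.4]
gripper_width: 0.802
gripper_force: 0.0
```

```bash
python3 ang.py
```

```text
[ 0.4248 -0.2905  0.0381] ytool -168.93 tilt [ 0.0013 -0.0005] [-16.3  23.9 -28.1   0.  -37.9  27.3] [ 0.75 -0.61 -0.36] 69.74230173663084
```

{"fn": "play_rows", "kwargs": {"commands": "-0.08 -0.01 -0.17 0 0 0;0 0 0 0 0 0;0 0 0 0 0 0"}}

```text
time_s: 10.55
tcp_pos: [0.4218, -0.2908, 0.0325]
ee_rot: [[0.192, -0.981, 0.0], [-0.981, -0.192, -0.0], [0.0, -0.0, -1.0]]
wrist_force: [0.2, 0.0, -0.1]
gripper_width: 0.804
gripper_force: 0.0
```

{"fn": "play_rows", "kwargs": {"commands": "0 0 0 0 0 0;0 0 0 0 0 0;0 0 0 0 0 0;0 0 0 0 0 0;0 0 0 0 0 0;0 0 0 0 0 0;0 0 0 0 0 0;0 0 0 0 0 0", "grip": 20}}

```text
time_s: 11.35
tcp_pos: [0.4222, -0.2908, 0.0324]
ee_rot: [[0.192, -0.981, 0.001], [-0.981, -0.192, -0.0], [0.0, -0.001, -1.0]]
wrist_force: [0.3, -0.3, -1.4]
gripper_width: 0.386
gripper_force: 30.0
```

```bash
python3 ang.py
```

```text
[ 0.4222 -0.2908  0.0324] ytool -168.94 tilt [ 0.0006 -0.0002] [-16.4  24.3 -28.6   0.  -37.   27.5] [ 0.27 -0.34 -1.36] 33.546474989577014
```

The handle is gripped at 33.5 mm. Lift and carry.

{"fn": "play_rows", "kwargs": {"commands": "0 0 0.4 0 0 0;0 0 0.8 0 0 0;0 0 0.9 0 0 0;0 0.4 0.9 0 0 0;0.3 0.7 0.9 0 0 0;0.4 0.9 0 0 0 0;0.4 0.9 0 0 0 0;0.4 0.9 0 0 0 0;0.4 0.9 0 0 0 0;0.4 0.9 0 0 0 0;0.4 0.9 0 0 0 0;0.4 0.9 0 0 0 0;0.4 0.9 0 0 0 0;0.4 0.9 0 0 0 0;0.4 0.9 0 0 0 0;0.4 0.9 0 0 0 0;0.4 0.9 0 0 0 0;0.4 0.9 0 0 0 0.2;0 0.4 0 0 0 0;0 0 0 0 0 0"}}

```text
time_s: 13.35
tcp_pos: [0.586, 0.1064, 0.1489]
ee_rot: [[0.222, -0.975, -0.002], [-0.975, -0.222, -0.0], [-0.0, 0.002, -1.0]]
wrist_force: [0.3, 0.3, -3.9]
gripper_width: 0.385
gripper_force: 30.0
```

```bash
python3 ang.py
python3 - <<'E'
from h import *
i,im,d=cap('wrist','w4'); cap('side','s4'); cap('top','t4'); W=cloud(i,d)
s=r.sense(); T=s['tcp_pos']
P=(W-T)@s['ee_rot']   # tool frame
# plate top: 16.5 mm beyond tcp
m=(abs(P[...,2]-.0165)<.004)&(abs(P[...,0])<.09)&(abs(P[...,1])<.09); w=P[m]; print('plate in tool',len(w),w.min(0),w.max(0),cv2.minAreaRect((w[:,:2]*1000).astype(np.float32)),np.median(w[:,2]))
m=(P[...,2]<-.022)&(P[...,2]>-.037)&(abs(P[...,0])<.09)&(abs(P[...,1])<.03); w=P[m]; print('handle',len(w), cv2.minAreaRect((w[:,:2]*1000).astype(np.float32)) if len(w) else 0,np.median(w[:,2]))
E
```

```text
[0.586  0.1064 0.1489] ytool -167.15 tilt [-0.0021 -0.0003] [ 25.8  22.7  -9.7  -0.  -57.7 -13. ] [ 0.27  0.26 -3.89] 33.453164935385416
plate in tool 16901 [-0.06339706 -0.05005486  0.01435777] [0.05790047 0.05035728 0.019703  ] ((-2.7115631103515625, 0.24442291259765625), (100.34959411621094, 121.21759796142578), 89.87028503417969) 0.016766239619123508
handle 11660 ((5.224224090576172, -0.0258331298828125), (77.41972351074219, 57.688899993896484), 0.12973032891750336) -0.02902319013104448
```

View pics/w4.png

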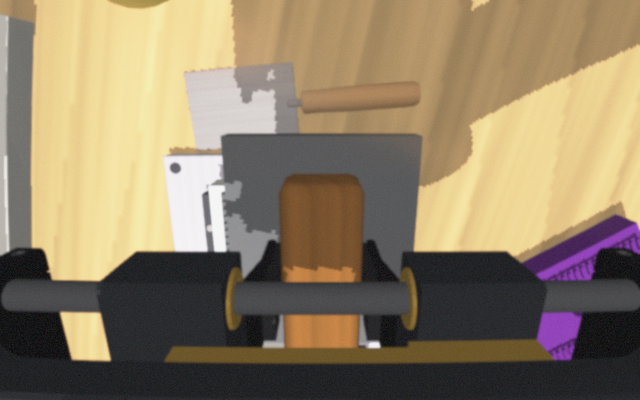

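The view shows the plate hanging level in the gripper, its far edge at row 135 and the handle's end at (320,175). The plate's centre seems about 2.7 mm off along tool x. To cancel camera bias I'll overshoot past the pin and measure the pin and the plate in one wrist picture.

{"fn": "play_rows", "kwargs": {"commands": "0 0.9 0 0 0 0;0 0.9 0 0 0 0;0 0.9 0 0 0 0;0 0.9 0 0 0 0;-0.1 0.9 0 0 0 0;-0.1 0.9 0 0 0 0;0 0.2 0 0 0 0;0 0 0 0 0 0;0 0 0 0 0 0;0 0 0 0 0 0"}}

```text
time_s: 14.5
tcp_pos: [0.5809, 0.2718, 0.1494]
ee_rot: [[0.22, -0.976, -0.0], [-0.976, -0.22, -0.0], [0.0, 0.001, -1.0]]
wrist_force: [-1.2, 0.8, -3.5]
gripper_width: 0.389
gripper_force: 30.0
```

```bash
python3 ang.py
cat > rel.py <<'E'
from h import *
i,im,d=cap('wrist','w5'); W=cloud(i,d); s=r.sense(); T=s['tcp_pos']; R=s['ee_rot']; P=(W-T)@R
m=(abs(P[...,2]-.0165)<.004)&(abs(P[...,0])<.09)&(abs(P[...,1])<.09); w=P[m]; print('plate in tool',len(w),cv2.minAreaRect((w[:,:2]*1000).astype(np.float32)))
m=(np.hypot(W[...,0]-.6045,W[...,1]-.167)<.012)&(W[...,2]>.047)&(W[...,2]<.058); w=W[m]; V,U=np.where(m)
print('pin',len(w),w.mean(0),w.min(0),w.max(0),'tool',P[m].mean(0),'px',U.mean(),V.mean())
m=(W[...,2]>.039)&(W[...,2]<.0465)&(np.hypot(W[...,0]-.6045,W[...,1]-.167)<.14)&(np.hypot(W[...,0]-.6045,W[...,1]-.167)>.02)
n,l,st,_=cv2.connectedComponentsWithStats(m.astype(np.uint8))
for k in range(1,n):
    if st[k,4]>150: print(st[k],cv2.minAreaRect((W[l==k][:,:2]*1000).astype(np.float32)))
u,v=int(U.mean()),int(V.mean())
cv2.imwrite('pics/c5.png',np.vstack([cv2.resize(im[max(v-45,0):v+45,u-70:u+70],(560,360),interpolation=cv2.INTER_CUBIC)])); print(u-70,max(v-45,0))
E
python3 rel.py
```

```text
[0.5809 0.2718 0.1494] ytool -167.32 tilt [-0.0005 -0.0004] [ 39.5  26.8  -2.9   0.  -60.4 -26.8] [-1.2   0.79 -3.45] 33.80876508687232
plate in tool 16912 ((-0.4455757141113281, 0.7977218627929688), (120.91928100585938, 100.66088104248047), 0.14161694049835205)
pin 230 [0.6053985  0.16824359 0.0515462 ] [0.59999268 0.16254532 0.04706866] [0.61096271 0.17372853 0.05413406] tool [ 0.106499   -0.00105067  0.09794066] px 318.0652173913044 54.926086956521736
[ 253    0   26  133 2318] ((640.6106567382812, 183.9687042236328), (14.284801483154297, 90.47590637207031), 13.545552253723145)
[ 360    0   24  133 2377] ((566.5445556640625, 167.35870361328125), (14.663808822631836, 90.28837585449219), 13.114641189575195)
248 9
```

View pics/c5.png

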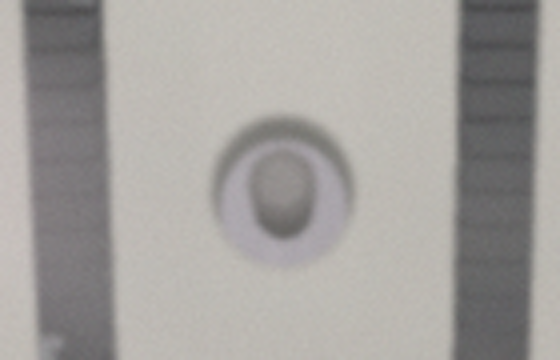

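The crop shows the pin's top disc at about (282,178), which is pixel (318.1, 53.1). The hole's rim is centred near (283,190), and the strips lie to either side.

Run:
```python
from h import *
i,im,d=load('w5'); s=r.sense();T=s['tcp_pos'];R=s['ee_rot']
p=atz(i,318.1,53.1,.052); print(p,(p-T)@R*1000)
W=cloud(i,d); P=(W-T)@R
w=P[(abs(P[...,2]-.0165)<.003)&(abs(P[...,0])<.09)&(abs(P[...,1])<.09)]
x=w[:,0]; b=w[(x>.02)&(x<.05)]
print('y edges',[np.mean([f(b[(b[:,0]>a)&(b[:,0]<a+.003),1]) for a in np.arange(.02,.048,.003)]) for f in (np.min,np.max)])
print('x far', np.mean([w[(w[:,1]>a)&(w[:,1]<a+.003),0].max() for a in np.arange(-.04,.04,.003)]))
print('x near',w[:,0].min())
h=P[(P[...,2]<-.024)&(P[...,2]>-.034)&(abs(P[...,1])<.018)&(P[...,0]>.02)]; print('handle y',h[:,1].min(),h[:,1].max(),'x',h[:,0].max(),np.median(h[:,2]))
```

```text
[0.60561733 0.16713855 0.052     ] [107.62522303  -1.02131404  97.48711745]
y edges [np.float64(-0.04902719087520188), np.float64(0.050832826613287904)]
x far 0.05988606828302968
x near -0.060962545929948396
handle y -0.01636621283007243 0.0176489228653601 x 0.046099315741139006 -0.029218889937901543
```

{"fn": "play_rows", "kwargs": {"commands": "0.2 -0.8 0 0 0 0;0.2 -0.9 0 0 0 0;0.2 -0.9 0 0 0 0.05;0.23 -0.88 0 0 0 0;0 0 0 0 0 0;0 0 -0.6 0 0 0;0 0 -0.6 0 0 0;0 0 -0.5 0 0 0;0 0 -0.3 0 0 0;0 0 0 0 0 0;0 0 0 0 0 0;0 0 0 0 0 0"}}

```text
time_s: 15.75
tcp_pos: [0.6066, 0.1693, 0.0905]
ee_rot: [[0.229, -0.973, 0.002], [-0.973, -0.229, 0.001], [-0.0, -0.002, -1.0]]
wrist_force: [0.8, 0.7, -2.6]
gripper_width: 0.387
gripper_force: 30.0
```

```bash
python3 ang.py
```

```text
[0.6066 0.1693 0.0905] ytool -166.78 tilt [0.0021 0.0008] [ 30.3  29.1  -8.6   0.  -52.2 -17.1] [ 0.82  0.72 -2.62] 33.64937928517522
```

{"fn": "play_rows", "kwargs": {"commands": "-0.03 -0.06 -0.05 0 0 0;0 0 -0.07 0 0 0;0 0 -0.07 0 0 0;0 0 -0.07 0 0 0;0 0 0 0 0 0;0 0 0 0 0 0"}}

```text
time_s: 16.35
tcp_pos: [0.6049, 0.1671, 0.0814]
ee_rot: [[0.228, -0.974, -0.0], [-0.974, -0.228, -0.0], [0.0, 0.0, -1.0]]
wrist_force: [-0.4, 0.2, -3.4]
gripper_width: 0.391
gripper_force: 30.0
```

{"fn": "play_rows", "kwargs": {"commands": "0 0 -0.05 0 0 0;0 0 -0.05 0 0 0;0 0 0 0 0 0;0 0 0 0 0 0"}}

```text
time_s: 16.75
tcp_pos: [0.6049, 0.1671, 0.0785]
ee_rot: [[0.228, -0.974, -0.0], [-0.974, -0.228, -0.0], [0.0, 0.0, -1.0]]
wrist_force: [-0.7, 0.4, -4.0]
gripper_width: 0.385
gripper_force: 30.0
```

The plate is already 6 mm below the pin's top with no contact force, so the pin is in the bore. Carry on down and press.

{"fn": "play_rows", "kwargs": {"commands": "0 0 -0.05 0 0 0;0 0 -0.05 0 0 0;0 0 -0.05 0 0 0;0 0 0 0 0 0;0 0 0 0 0 0"}}

```text
time_s: 17.25
tcp_pos: [0.605, 0.1671, 0.0748]
ee_rot: [[0.229, -0.973, 0.0], [-0.973, -0.229, 0.0], [0.0, -0.0, -1.0]]
wrist_force: [-1.9, 0.1, 3.7]
gripper_width: 0.386
gripper_force: 30.0
```

{"fn": "play_rows", "kwargs": {"commands": "0 0 -0.05 0 0 0;0 0 -0.05 0 0 0;0 0 -0.05 0 0 0;0 0 -0.05 0 0 0;0 0 0 0 0 0;0 0 0 0 0 0"}}

```text
time_s: 17.85
tcp_pos: [0.605, 0.1671, 0.0692]
ee_rot: [[0.229, -0.973, 0.001], [-0.973, -0.229, -0.0], [0.0, -0.0, -1.0]]
wrist_force: [-3.7, -0.5, 7.5]
gripper_width: 0.387
gripper_force: 30.0
```

{"fn": "play_rows", "kwargs": {"commands": "0 0 -0.05 0 0 0;0 0 -0.05 0 0 0;0 0 0 0 0 0;0 0 0 0 0 0"}}

```text
time_s: 18.25
tcp_pos: [0.6051, 0.1671, 0.0674]
ee_rot: [[0.229, -0.973, 0.001], [-0.973, -0.229, -0.0], [0.0, -0.001, -1.0]]
wrist_force: [-5.9, -0.7, 13.5]
gripper_width: 0.39
gripper_force: 30.0
```

{"fn": "play_rows", "kwargs": {"commands": "0 0 -0.05 0 0 0;0 0 0 0 0 0;0 0 0 0 0 0"}}

```text
time_s: 18.55
tcp_pos: [0.605, 0.1671, 0.0673]
ee_rot: [[0.23, -0.973, 0.001], [-0.973, -0.23, -0.0], [0.001, -0.001, -1.0]]
wrist_force: [-9.4, -0.5, 19.4]
gripper_width: 0.388
gripper_force: 30.0
```

The handle has reached its stop: the height is steady at 67.3 mm and the force has risen to 19 N. I'll check before handing in.

```bash
python3 ang.py
python3 - <<'E'
from h import *
i,im,d=cap('wrist','w6'); W=cloud(i,d); s=r.sense(); P=(W-s['tcp_pos'])@s['ee_rot']
w=P[(P[...,2]>.0)&(P[...,2]<.018)&(abs(P[...,1])<.055)&(P[...,0]>.02)&(P[...,0]<.055)]; print('plate below tcp',np.median(w[:,2]))
w=W[(P[...,2]>.0)&(P[...,2]<.018)&(abs(P[...,0])<.065)&(abs(P[...,1])<.055)]
A=np.c_[w[:,:2],np.ones(len(w))]; print('tilt',np.linalg.lstsq(A,w[:,2],rcond=None)[0][:2],'z',np.median(w[:,2]))
h=P[(P[...,2]<-.02)&(P[...,2]>-.036)&(abs(P[...,1])<.016)&(P[...,0]>.02)]; print('handle top',np.median(h[:,2]))
for n in('top','side'):
    j,im,d=cap(n,n+'6'); V=cloud(j,d).reshape(-1,3); p=V[(np.hypot(*(V[:,:2]-[.4861,.2319]).T)<.012)&(V[:,2]<.15)]; print(n,'pad z',len(p),np.median(p[:,2]) if len(p) else 0)
E
python3 ang.py
```

```text
[0.605  0.1671 0.0673] ytool -166.73 tilt [ 0.0013 -0.0004] [ 30.2  30.4 -10.1   0.1 -49.4 -17. ] [-9.44 -0.51 19.35] 33.788608982442476
plate below tcp 0.008253614092647868
tilt [-0.00200079  0.00441877] z 0.05905540003625915
handle top -0.029336704713531347
top pad z 31 0.061890466114359555
side pad z 80 0.0568630200618105
[0.6051 0.1672 0.0673] ytool -166.73 tilt [ 0.0014 -0.0003] [ 30.2  30.4 -10.1   0.1 -49.4 -17. ] [-8.99 -0.81 19.28] 33.78418723850427
```

```bash
python3 -c "
from station import r
print(r.finish_job())"
```

```text
the job is handed in; nothing more can be done
None
```

I handed the job in with the bar caught, the plate flat on the strips over the pin, and the gripper still holding the handle fully down at about 19 N; the judge's result was not shown.

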